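# Load the sample carrier and start the analyser with its key

## Robot

A 6-joint arm with a two-finger parallel gripper is mounted at the origin on the work surface. World frame = base frame: x ahead of the robot, y to its left, z up, the work surface at z = 0. Lengths are in m, angles in rad, forces in N, time in s.
With the tool pointing down it reaches from about 0.3 to 0.775 m from the base axis. Payload 14.6 kg.
Tool frame: the origin (TCP) lies on the centre line of the jaws, within the pads' length; the fingertips stand 11 mm ahead of it and the grasp point (between the pads) lies 8 mm behind it; y points along the fingers, x is the direction in which the jaws open and shut, and the axes are right-handed (so a half turn about y gives the same grasp; the last joint's range is limited). The gripper opens to 94 mm and grips with 3 to 60 N. Pads are 16 mm wide; open, the fingers measure 119 mm over their backs; the gripper's body (75 mm by 177 mm) begins 78 mm behind the grasp point.
Start: joints at [1.229, 0.3, 1.521, -0, 1.321, -0.067], TCP at [0.149, 0.529, 0.193] pointing down, gripper open.
Joint ranges: [-3.03, 3.03], [-0.79, 2.21], [0.23, 2.52], [-1.04, 4.18], [0, 3.07], [-2.55, 2.55]. Speed limits (rad/s): [2.22, 2.22, 2.57, 3.14, 3.14, 3.14].

## Interface

Orientations are given as [roll, pitch, yaw] about the fixed x, y, z axes, in that order (R = Rz(yaw) Ry(pitch) Rx(roll)).
In Python, from station import ctrl, imaging gives the robot as it stands. The module is installed in compiled form; this text tells all that it offers.
- The arm moves only by the tool apply_moves, never from a script. Its argument "deltas" is a list of rows, each an object with "dp": the shift along the tool's x, y, z in m, a list of three; "roll": the turn about the tool's y in rad; "grip": the closure, from -1 (fully open) to 1 (shut). In form: [{"dp": [tx, ty, tz], "roll": roll, "grip": grip}, ...]. A call has 1 to 10 rows; each row shifts and turns the commanded pose from where the row before left it, along the tool's axes as they then stand; what a row does not reach is not made up. A row lasts 1/8 s, in which the tool goes at most 62.5 mm and 10.7 degrees, less where a joint would pass 70% of its speed; a pose out of reach is approached as far as the arm can. A call with a gripper value outside its range is refused whole. The fingers move at their own pace and stop on an object; "newtons" is the grip in N (left out, the last holds). Time passes only in rows, so rows that do not move let the fingers close. It gives the time, the measured TCP pose, the force and the opening at its end, in the units of the state.
- ctrl.get_obs(): the state, without advancing time (a new reading comes with each control period).
- imaging.camera(name): name is "side" or "top"; returns the picture (400x640x3 uint8, blue, green, red); there is no depth.
- imaging.camera_info(name): a dict with "K" (3x3 intrinsics, pixels), "world_from_camera" (4x4, takes a point from camera to world coordinates). Camera axes: x right, y down, z forward; pixel columns grow to the right and rows downward; lengths in m; the calibration is good to about 2 mm. A picture is of the moment at which its call begins. camera_info takes no time and is no camera call.
- ctrl.hand_in(): hands the job in, once; it reports no verdict.
The state is a dict: "time_s": time; "qpos": joint angles; "joint_vel": joint speeds; "tau": joint torques, N m; "ee_pos": TCP position; "eef_rot": TCP orientation; "force": force on the tool from outside, world axes, zero at the start; "moment": the same for the moment, N m; "grip_width": finger opening in m.
Only numpy, scipy, OpenCV 4.12 (cv2) and the standard library are available. Lean on these libraries where they do the work, as an engineer would, in place of code of your own. Each camera call takes 0.05 s, during which the arm holds its last target. There are 200 camera calls.

## Task

Take the flat-bodied sample carrier out of the storage rack and load it nose first into the bay of the analyser, fully home and let go. Then turn the analyser's key clockwise past its run position to start, hold it there for about a second, and let it spring back to run. Do not turn the key to start before the carrier is home, and leave the round-bodied blank and the glassware and bottles where they are.

Things in the scene. Friction and masses are not known exactly. Their poses are not given: they have to be found in the camera images.
- analyser: Low white instrument fixed to the bench, 220 (x) x 240 (y) mm, deck 90 mm high, with a 150 mm high housing over its rear 70 mm (+x). Origin: centre of its underside; the front is its -x face, 110 mm from it. Sample bay in the front, centred at y +55 mm; key switch on the deck at x -45, y -60 mm. Analyser and rack may stand on either side of the bench, turned a little.
- bay_mouth (a point): Middle of the bay floor at its open mouth; axes as the analyser's, x points into the bay, z up. The bay is straight, 46 mm wide, its floor 40 mm and its roof 77 mm above the bench. A lip 70 mm wide and 10 mm thick, level with the floor, sticks 15 mm out of the front; beyond it is the bare bench, 40 mm lower.
- bay_end (a point): Middle of the bay floor at the stop, 95 mm in from the mouth; axes as the analyser's. The carrier is home when its nose touches the stop.
- key_grip (a point): On the key's upright axis, 125 mm above the bench. The key's bow, to be gripped, is a plain steel upright plate 60 mm long (this point's x), 10 mm thick (its y), from 106 to 140 mm above the bench, centred here. Below is a round barrel 42 mm across, top at 102 mm. The point turns with the key; at off its x is along the analyser's x.
- key_barrel (a joint): Lock barrel with the key in it, rad: 0 off, 0.6 run (stop). The key turns clockwise seen from above. It stays where it is left (friction 0.05 N m).
- key (a joint): Clockwise turn of the key beyond the barrel, rad, against a return spring: 0 at rest, 0.6 full start (stop); off to start is 1.2 rad in all. Turned from off, the barrel goes to run first, then the spring yields: 0.10 N m at 0, 0.19 N m at 0.6. Let go, the key springs back to 0 and the barrel stays at run.
- rack: Low aluminium rack fixed to the bench, 110 (x) x 156 (y) x 48 mm high, origin centre of underside. Two roofed sleeves centred at y +45 and -45 mm, each 46 mm wide, 40 mm high, 102 mm deep, open to -x, the bench as floor. One holds the carrier, one the blank (which is which varies), tang inside, 60 to 80 mm of the nose end sticking out.
- carrier: Loose plain steel carrier, 160 mm long, 30 mm high, 0.13 to 0.25 kg. At +x a flat rectangular body 98 mm long, 40 mm wide, three dark wells in its top, the last 12 mm (nose) stepped down to 32 x 24 mm. At -x a tang 62 mm long, 24 mm wide. Origin: mid-length, on the underside; x to the nose, z up. Centre of mass about 80 mm from the nose. Home, 65 mm with the tang sticks out of the bay.
- carrier_nose (a point): Middle of the carrier's nose end, at the level of its underside; axes as the carrier's.
- carrier_tang (a point): Place to hold the tang: its middle height, 134 mm from the nose end and 26 mm from the tail end; axes as the carrier's.
- blank: Loose plain steel blank in the other sleeve, like the carrier but its 98 mm body is a round bar 34 mm across; must stay. Origin and axes as the carrier's.
- jar: White plastic jar with screw lid, 72 mm across, 120 mm high, standing on the bench; origin: centre of the underside. Must stay, as the next three.
- beaker: Glass beaker, 72 mm across, 100 mm high; origin: centre of the underside. Jar, beaker and amber bottle change places with one another.
- amber: Amber glass bottle with black cap, 68 mm across, 125 mm high; origin: centre of the underside.
- cylinder_stand: Glass measuring cylinder, foot 58 mm across, tube 30 mm across, 180 mm high, standing between analyser and rack; origin: centre of the underside.
There are look-alikes about, which are no part of the job. What is shaped like the carrier but orange or red is not meant.

How it is judged:
On the way, in this order (a step that is already met when the one before it is completed fails the run):
1. the carrier is home in the bay and let go (x of carrier_nose in the frame of bay_end between -0.008 and 0.006 m and horizontal distance between carrier_nose and bay_end below 0.01 m and z of carrier_nose in the frame of bay_end between -0.006 and 0.012 m and angle between carrier's own z axis and vertical below 0.15 rad and contact force between the fingers and carrier below 0.1 N), for 0.2 s.
2. the key is held at start (x of carrier_nose in the frame of bay_end between -0.008 and 0.006 m and horizontal distance between carrier_nose and bay_end below 0.01 m and z of carrier_nose in the frame of bay_end between -0.006 and 0.012 m and angle between carrier's own z axis and vertical below 0.15 rad and value of joint key above 0.45 rad and value of joint key_barrel above 0.5 rad), for 0.5 s.
At the end, for the whole second after the job is handed in: The carrier lies level in the bay, its nose within 8 mm of the stop, at rest; the key barrel is at run (over 0.5 rad) and the key has sprung back (under 0.1 rad). On the way the key was held at start (over 0.45 rad beyond run) for at least 0.5 s with the carrier home (x of carrier_nose in the frame of bay_end between -0.008 and 0.006 m and horizontal distance between carrier_nose and bay_end below 0.01 m and z of carrier_nose in the frame of bay_end between -0.006 and 0.012 m and angle between carrier's own z axis and vertical below 0.15 rad and value of joint key_barrel above 0.5 rad and value of joint key below 0.1 rad and linear speed of carrier below 0.02 m/s); the robot touches nothing.
It fails at once if the key is turned to start while the carrier is not home (value of joint key above 0.3 rad and not (x of carrier_nose in the frame of bay_end between -0.008 and 0.006 m and horizontal distance between carrier_nose and bay_end below 0.01 m and z of carrier_nose in the frame of bay_end between -0.006 and 0.012 m and angle between carrier's own z axis and vertical below 0.15 rad)).
It fails at once if the round-bodied blank is moved more than 15 mm (distance of blank from where it was at the start of the episode above 0.015 m).
It fails at once if the jar, beaker, amber bottle or measuring cylinder is moved more than 25 mm or tipped (distance of any of jar, beaker, amber, cylinder_stand from where it was at the start of the episode above 0.025 m or angle between any of jar, beaker, amber, cylinder_stand's own z axis and vertical above 0.3 rad).
It also fails if it takes over 72 s, if anything falls off the work surface, if the arm or the gripper's body presses on something with over 40 N, if the wrist force passes 120 N, or if a joint passes its speed limit or range.

## Working session

There is one attempt and no reset: what is moved stays moved. The work goes in short steps, Python scripts to look and compute and a tool call to move; the robot and the scene stay as the last step left them, time stands still between calls to the robot, and variables do not carry over. Pictures are saved under pics/ and viewed, about 8 in all and at most 12, crops included, and the job is handed in when it is done.

Besides the shell and the picture viewer there is one more tool, called after "Request:" as name(argument=value, ...), one argument or row to a line, values as JSON. apply_moves: Moves the arm, as the interface text tells. Its arguments: {"type":"object","properties":{"deltas":{"type":"array"},"newtons":{"type":"number"}},"required":["deltas"]}

```bash
mkdir -p pics; ls
python3 - <<'E'
from station import ctrl, imaging
import cv2, numpy as np
np.set_printoptions(precision=4,suppress=True)
for n in("top","side"):
    cv2.imwrite(f"pics/{n}0.png",imaging.camera(n)); i=imaging.camera_info(n); print(n,i["K"],i["world_from_camera"])
print(ctrl.get_obs())
E
```

```text
pics
top [[498.4529   0.     310.4675]
 [  0.     498.4529 188.7184]
 [  0.       0.       1.    ]] [[ 0.0172 -0.9984  0.054   0.505 ]
 [-0.9998 -0.0178 -0.0096  0.0282]
 [ 0.0106 -0.0538 -0.9985  1.6473]
 [ 0.      0.      0.      1.    ]]
side [[496.884    0.     317.3314]
 [  0.     496.884  196.3119]
 [  0.       0.       1.    ]] [[ 0.9461 -0.2105  0.2463  0.2645]
 [-0.324  -0.6175  0.7168 -0.9458]
 [ 0.0012 -0.7579 -0.6524  0.9728]
 [ 0.      0.      0.      1.    ]]
{'time_s': 0.1, 'qpos': array([ 1.2294,  0.3004,  1.5215, -0.    ,  1.3207, -0.0666]), 'joint_vel': array([-0.0008, -0.0029, -0.0015, -0.0021,  0.0015, -0.0006]), 'tau': array([  0.0011, -53.2634, -35.3294,   0.071 ,   0.0233,  -0.0001]), 'ee_pos': array([0.1492, 0.5291, 0.1925]), 'eef_rot': array([-1.5707,  0.001 ,  1.296 ]), 'force': array([-0.0884,  1.1892, -0.7051]), 'moment': array([-0.0255, -0.0067, -0.0096]), 'grip_width': 0.09398879822601074}
```

View pics/top0.png

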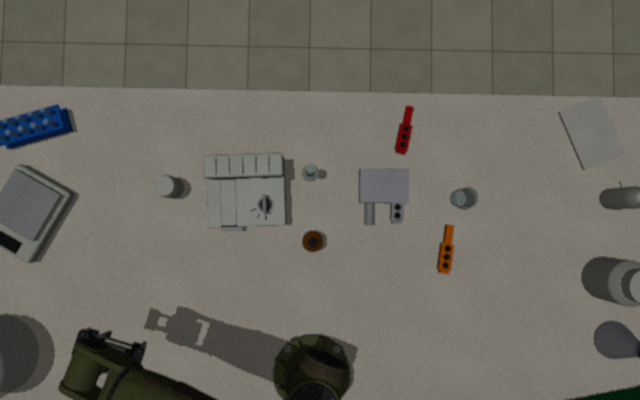

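View pics/side0.png

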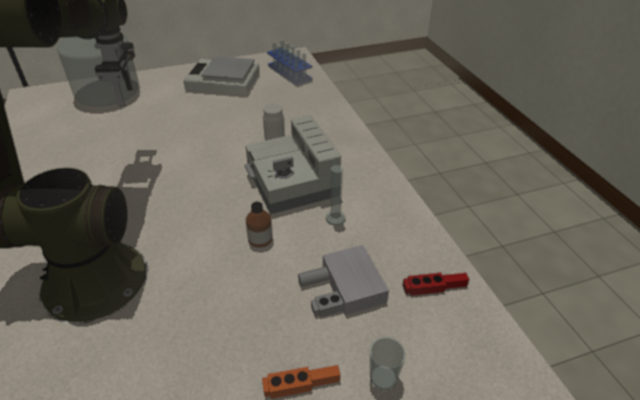

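The top view shows the analyser at about (245,190), with its key at (265,205). The rack is at (384,190), with the flat carrier in the right sleeve (nose end near (397,220)) and the round blank in the left one at (369,214). The amber bottle is at (312,241), the cylinder at (310,172), the jar at (168,187) and the beaker at (462,198). I'll enlarge both areas next.

Run:
```python
import cv2, numpy as np
t=cv2.imread("pics/top0.png"); 
a=cv2.resize(t[145:240,195:300],None,fx=5,fy=5,interpolation=cv2.INTER_CUBIC)
b=cv2.resize(t[160:235,350:420],None,fx=4,fy=4,interpolation=cv2.INTER_CUBIC)
o=np.zeros((475,525+280,3),np.uint8);o[:,:525]=a;o[:300,525:]=b
o=cv2.convertScaleAbs(o,alpha=1.5)
cv2.imwrite("pics/crop0.png",o[:,:800])
```

```text
(no output)
```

View pics/crop0.png

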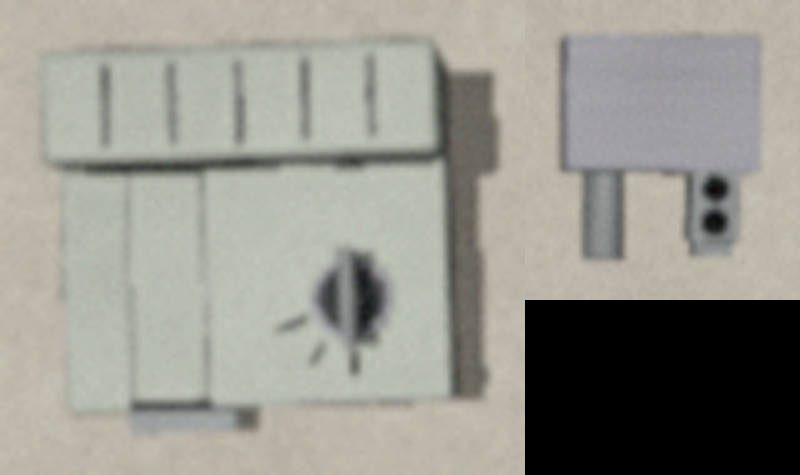

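The crop shows the analyser deck edges clean: front edge from crop (70,412) to (452,396), the bay's panel lines at u≈130 and 207, the lip below at v≈418, and the key upright at (350,295), pointing to off. The rack and the carrier's two visible wells are also clear. Next I'll fit the edges to sub-pixel.

```bash
cat > h.py <<'E'
import cv2, numpy as np
from scipy.ndimage import map_coordinates, gaussian_filter1d
from station import imaging
np.set_printoptions(precision=4,suppress=True)
def ray(n,px,z):
    "pixel(s) of camera n -> world points on plane z"
    i=imaging.camera_info(n); W=i["world_from_camera"]; px=np.atleast_2d(px).astype(float)
    d=np.c_[px,np.ones(len(px))]@np.linalg.inv(i["K"]).T@W[:3,:3].T
    return W[:3,3]+d*((z-W[2,3])/d[:,2:])
def proj(n,P):
    i=imaging.camera_info(n); W=i["world_from_camera"]; c=(np.atleast_2d(P)-W[:3,3])@W[:3,:3]@i["K"].T
    return c[:,:2]/c[:,2:]
def edge(img,p0,p1,z,n="top",w=3,N=40):
    "refine an edge near p0-p1, return world line (point, unit dir) on plane z"
    g=cv2.cvtColor(img,cv2.COLOR_BGR2GRAY).astype(float) if img.ndim==3 else img.astype(float)
    p0,p1=np.array(p0,float),np.array(p1,float); d=(p1-p0)/np.linalg.norm(p1-p0); m=np.array([-d[1],d[0]])
    s=np.arange(-w,w+.01,.1); B=p0+np.linspace(.05,.95,N)[:,None]*(p1-p0)
    X=B[:,None]+s[None,:,None]*m
    pr=map_coordinates(g,[X[...,1],X[...,0]],order=1)
    pr=gaussian_filter1d(pr,5,axis=1)
    pr=gaussian_filter1d(pr,1.5,axis=0)
    G=np.abs(np.gradient(pr,axis=1)); k=G[:,3:-3].argmax(1)+3
    pts=B+s[k][:,None]*m
    Wp=ray(n,pts,z)[:,:2].astype(np.float32)
    l=cv2.fitLine(Wp,cv2.DIST_HUBER,0,.001,.001).ravel()
    r=(Wp-l[2:])@np.array([-l[1],l[0]])
    return l[2:],l[:2]*np.sign((Wp[-1]-Wp[0])@l[:2]),np.median(abs(r))
def inter(a,b):
    t=np.linalg.solve(np.c_[a[1],-b[1]],b[0]-a[0]); return a[0]+t[0]*a[1]
E
python3 - <<'E'
from h import *
t=cv2.imread("pics/top0.png")
A=lambda u,v:(195+u/5,145+v/5); R=lambda u,v:(350+(u-525)/4,160+v/4)
L={ 'front':(A(80,411),A(440,397),.09),'left':(A(66,185),A(70,405),.09),'right':(A(446,175),A(452,390),.09),
'bayL':(A(128,180),A(131,395),.09),'bayR':(A(205,180),A(208,395),.09),
'hback':(A(55,53),A(425,40),.15),'hleft':(A(44,65),A(46,155),.15),'hright':(A(433,52),A(439,145),.15),
'rleft':(R(562,45),R(565,160),.048),'rright':(R(760,45),R(760,160),.048),'rback':(R(570,36),R(755,36),.048),'rfront':(R(630,170),R(680,170),.048),
'cleft':(R(687,180),R(687,238),.03),'cright':(R(738,180),R(738,238),.03),'cnose':(R(697,253),R(728,253),.024)}
E={}
for k,v in L.items():
    E[k]=edge(t,*v,w=2 if k[0]in'cb' else 3); e=E[k]; ang=np.degrees(np.arctan2(e[1][1],e[1][0]))
    print(k,e[0],"ang",round(ang,2),"res",round(e[2]*1000,2))
for a,b in(('front','left'),('front','right'),('front','bayL'),('front','bayR'),('hback','hleft'),('hback','hright'),('rback','rleft'),('rback','rright'),('rfront','rleft'),('rfront','rright'),('rfront','cleft'),('rfront','cright'),('cnose','cleft'),('cnose','cright')): print(a,b,inter(E[a],E[b]))
print("key",ray("top",A(348,295),.14), "wells",ray("top",[R(715,188),R(714,222)],.03))
for n,p,z in(("amber",(312,241),.125),("cyl",(311,171),.18),("jar",(166,186),.12),("beaker",(459,197),.1)): print(n,ray("top",p,z))
E
```

```text
front [0.4749 0.1913] ang -87.97 res 0.44
left [0.5479 0.3321] ang -175.67 res 0.22
right [0.5459 0.0951] ang -176.83 res 0.1
bayL [0.5435 0.2905] ang -177.15 res 1.14
bayR [0.5378 0.2428] ang -176.73 res 0.33
hback [0.6911 0.2264] ang -87.22 res 0.35
hleft [0.6437 0.3348] ang -176.14 res 0.27
hright [0.6547 0.1018] ang -176.55 res 0.16
rleft [ 0.6008 -0.1399] ang -179.3 res 0.11
rright [ 0.6048 -0.303 ] ang -179.62 res 0.32
rback [ 0.6633 -0.2245] ang -88.65 res 0.3
rfront [ 0.5488 -0.2186] ang -94.15 res 0.3
cleft [ 0.5199 -0.2451] ang 179.32 res 0.1
cright [ 0.5213 -0.2905] ang 179.63 res 0.08
cnose [ 0.4845 -0.2685] ang -88.21 res 0.47
front left [0.4701 0.3262]
front right [0.4785 0.0913]
front bayL [0.4715 0.2869]
front bayR [0.4732 0.2392]
hback hleft [0.6857 0.3377]
hback hright [0.697  0.1044]
rback rleft [ 0.6613 -0.1392]
rback rright [ 0.6652 -0.3026]
rfront rleft [ 0.5545 -0.1405]
rfront rright [ 0.5426 -0.3034]
rfront cleft [ 0.5469 -0.2454]
rfront cright [ 0.5436 -0.2906]
cnose cleft [ 0.4838 -0.2446]
cnose cright [ 0.4852 -0.2903]
key [[0.5378 0.1514 0.14  ]] wells [[ 0.538  -0.2712  0.03  ]
 [ 0.5104 -0.2706  0.03  ]]
amber [[0.4282 0.0061 0.125 ]]
cyl [[0.6368 0.0134 0.18  ]]
jar [[0.588  0.4557 0.12  ]]
beaker [[ 0.5711 -0.45    0.1   ]]
```

```bash
cat > plan.py <<'E'
import sys,json,numpy as np
from station import ctrl
def plan(goals):
    "goals: (x,y,z,yaw,nrows); print rounded tool-frame rows from the present pose"
    o=ctrl.get_obs(); p=np.array(o["ee_pos"]); y=o["eef_rot"][2]; out=[]
    for x,Y,z,yw,n in goals:
        for k in range(n,0,-1):
            d=(np.array([x,Y,z])-p)/k; dr=round((y-yw)/k,3)
            dp=[round(float(v),4) for v in(np.cos(y)*d[0]+np.sin(y)*d[1],-d[2],-np.sin(y)*d[0]+np.cos(y)*d[1])]
            p=p+dp[0]*np.array([np.cos(y),np.sin(y),0])+dp[2]*np.array([-np.sin(y),np.cos(y),0])-[0,0,dp[1]]; y-=dr
            out.append((dp,dr))
    for dp,dr in out: print(dp,dr)
if __name__=="__main__": print(ctrl.get_obs()["ee_pos"],ctrl.get_obs()["eef_rot"]); plan(json.loads(sys.argv[1]))
E
python3 plan.py '[[0.518,-0.269,0.2,-1.571,20]]'
```

```text
[0.14916622 0.52912916 0.19254962] [-1.57074982e+00  1.01050343e-03  1.29601694e+00]
[-0.0334, -0.0004, -0.0286] 0.143
[-0.029, -0.0004, -0.033] 0.143
[-0.024, -0.0004, -0.0368] 0.143
[-0.0185, -0.0004, -0.0399] 0.143
[-0.0126, -0.0004, -0.0421] 0.143
[-0.0065, -0.0004, -0.0435] 0.143
[-0.0002, -0.0004, -0.044] 0.144
[0.0061, -0.0004, -0.0435] 0.143
[0.0122, -0.0004, -0.0422] 0.144
[0.0182, -0.0004, -0.04] 0.143
[0.0237, -0.0003, -0.037] 0.144
[0.0288, -0.0004, -0.0333] 0.143
[0.0332, -0.0003, -0.0288] 0.144
[0.037, -0.0004, -0.0238] 0.143
[0.04, -0.0003, -0.0183] 0.144
[0.0422, -0.0004, -0.0123] 0.143
[0.0435, -0.0003, -0.0062] 0.144
[0.044, -0.0004, 0.0001] 0.143
[0.0435, -0.0003, 0.0064] 0.144
[0.0421, -0.0004, 0.0126] 0.143
```

Request:
apply_moves(
  deltas=[
    {"dp":[-0.033,0,-0.029],"roll":0.143,"grip":-0.4},
    {"dp":[-0.029,0,-0.033],"roll":0.143,"grip":-0.4},
    {"dp":[-0.024,0,-0.037],"roll":0.143,"grip":-0.4},
    {"dp":[-0.0185,0,-0.04],"roll":0.143,"grip":-0.4},
    {"dp":[-0.0125,0,-0.042],"roll":0.143,"grip":-0.4},
    {"dp":[-0.0065,0,-0.0435],"roll":0.143,"grip":-0.4},
    {"dp":[0,0,-0.044],"roll":0.143,"grip":-0.4},
    {"dp":[0.006,0,-0.0435],"roll":0.143,"grip":-0.4},
    {"dp":[0.012,0,-0.042],"roll":0.143,"grip":-0.4},
    {"dp":[0.018,0,-0.04],"roll":0.143,"grip":-0.4},
  ],
)

```text
time_s: 1.35
ee_pos: [0.3345, 0.1295, 0.193]
eef_rot: [-1.571, -0.0, -0.139]
force: [1.1, -0.0, -0.3]
grip_width: 0.0657
```

Request:
apply_moves(
  deltas=[
    {"dp":[0.024,0,-0.037],"roll":0.143,"grip":-0.4},
    {"dp":[0.029,0,-0.033],"roll":0.143,"grip":-0.4},
    {"dp":[0.033,0,-0.029],"roll":0.143,"grip":-0.4},
    {"dp":[0.037,0,-0.024],"roll":0.143,"grip":-0.4},
    {"dp":[0.04,0,-0.018],"roll":0.143,"grip":-0.4},
    {"dp":[0.042,0,-0.012],"roll":0.143,"grip":-0.4},
    {"dp":[0.0435,0,-0.006],"roll":0.143,"grip":-0.4},
    {"dp":[0.044,0,0],"roll":0.143,"grip":-0.4},
    {"dp":[0.0435,0,0.006],"roll":0.143,"grip":-0.4},
    {"dp":[0.042,0,0.0125],"roll":0.15,"grip":-0.4},
  ],
)

```text
time_s: 2.6
ee_pos: [0.5208, -0.2682, 0.1927]
eef_rot: [-1.571, 0.0, -1.576]
force: [0.4, 0.1, 0.6]
grip_width: 0.0657
```

```bash
python3 plan.py '[[0.518,-0.269,0.06,-1.571,4],[0.518,-0.269,0.017,-1.571,3]]'
```

```text
[ 0.52082122 -0.26821754  0.1926754 ] [-1.57127842e+00  3.74401100e-04 -1.57596563e+00]
[0.0002, 0.0332, -0.0007] -0.001
[0.0002, 0.0332, -0.0007] -0.001
[0.0002, 0.0331, -0.0007] -0.001
[0.0002, 0.0332, -0.0007] -0.002
[-0.0, 0.0143, -0.0] 0.0
[-0.0, 0.0143, -0.0] 0.0
[-0.0, 0.0144, -0.0] 0.0
```

Request:
apply_moves(
  deltas=[
    {"dp":[0.0003,0.044,-0.001],"roll":-0.002,"grip":-0.4},
    {"dp":[0.0003,0.044,-0.001],"roll":-0.002,"grip":-0.4},
    {"dp":[0,0.044,0],"roll":0,"grip":-0.4},
    {"dp":[0,0.022,0],"roll":0,"grip":-0.4},
    {"dp":[0,0.021,0],"roll":0,"grip":-0.4},
    {"dp":[0,0,0],"roll":0,"grip":0.4},
    {"dp":[0,0,0],"roll":0,"grip":0.4},
    {"dp":[0,0,0],"roll":0,"grip":0.4},
  ],
  newtons=40,
)

```text
time_s: 3.6
ee_pos: [0.5189, -0.2678, 0.0191]
eef_rot: [-1.57, -0.001, -1.567]
force: [1.1, -0.1, 0.1]
grip_width: 0.0393
```

Request:
apply_moves(
  deltas=[
    {"dp":[0,0,-0.01],"roll":0,"grip":0.4},
    {"dp":[0,0,-0.02],"roll":0,"grip":0.4},
    {"dp":[0,0,-0.02],"roll":0,"grip":0.4},
    {"dp":[0,0,-0.02],"roll":0,"grip":0.4},
    {"dp":[0,0,-0.02],"roll":0,"grip":0.4},
    {"dp":[0,0,-0.02],"roll":0,"grip":0.4},
    {"dp":[0,0,-0.01],"roll":0,"grip":0.4},
    {"dp":[0,-0.03,0],"roll":0,"grip":0.4},
  ],
)

```text
time_s: 4.6
ee_pos: [0.397, -0.2673, 0.0473]
eef_rot: [-1.573, 0.002, -1.568]
force: [-0.5, -0.3, 0.7]
grip_width: 0.0278
```

```bash
python3 - <<'E'
from h import *
o=[imaging.camera(n) for n in("top","side")]
cv2.imwrite("pics/t1.png",o[0])
a=cv2.resize(o[0][150:300,300:450],(450,450));b=cv2.resize(o[1][200:400,200:440],None,fx=1.45,fy=1.45)
c=np.zeros((450,800,3),np.uint8);c[:,:450]=a;c[:b.shape[0],450:450+b.shape[1]]=b[:,:350]
cv2.imwrite("pics/c1.png",c)
E
python3 plan.py '[[0.39,-0.26,0.2,-1.571,5],[0.385,0.255,0.2,1.626,20]]'
```

```text
[ 0.39952394 -0.26889526  0.05057134] [-1.56730137 -0.00277809 -1.56711577]
[-0.0018, -0.0299, -0.0019] 0.001
[-0.0018, -0.0299, -0.0019] 0.001
[-0.0018, -0.0299, -0.0019] 0.001
[-0.0018, -0.0299, -0.0019] 0.0
[-0.0017, -0.0298, -0.0019] 0.001
[-0.0258, -0.0, -0.0003] -0.16
[-0.0255, -0.0, 0.0038] -0.16
[-0.0245, -0.0, 0.0079] -0.16
[-0.023, -0.0, 0.0117] -0.16
[-0.0208, -0.0, 0.0152] -0.16
[-0.0181, -0.0, 0.0183] -0.16
[-0.015, -0.0, 0.0209] -0.16
[-0.0114, -0.0, 0.0231] -0.16
[-0.0076, -0.0, 0.0246] -0.16
[-0.0036, -0.0, 0.0255] -0.16
[0.0005, -0.0, 0.0257] -0.16
[0.0046, -0.0, 0.0253] -0.16
[0.0086, -0.0, 0.0243] -0.16
[0.0123, -0.0, 0.0226] -0.16
[0.0158, -0.0, 0.0204] -0.16
[0.0188, -0.0, 0.0176] -0.159
[0.0213, -0.0, 0.0144] -0.16
[0.0234, -0.0, 0.0108] -0.159
[0.0248, -0.0, 0.007] -0.16
[0.0255, -0.0, 0.0029] -0.159
```

View pics/c1.png

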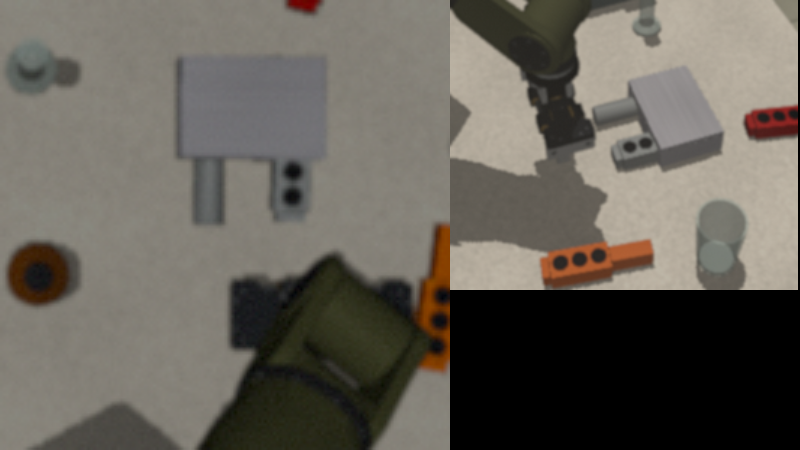

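The view shows that the carrier did not move (wells still at about (397,207) and (397,215)), so the grip slipped off the nose. The fingers had only just touched when I pulled. I'll regrip with full closure, more force and a longer wait.

Request:
apply_moves(
  deltas=[
    {"dp":[0,0,0.01],"roll":0,"grip":-0.4},
    {"dp":[0,0,0.04],"roll":0,"grip":-0.4},
    {"dp":[0,0,0.04],"roll":0,"grip":-0.4},
    {"dp":[0,0,0.032],"roll":0,"grip":-0.4},
    {"dp":[0,0.016,0],"roll":0,"grip":-0.4},
    {"dp":[0,0.018,0],"roll":0,"grip":-0.4},
    {"dp":[0,0,0],"roll":0,"grip":1},
    {"dp":[0,0,0],"roll":0,"grip":1},
    {"dp":[0,0,0],"roll":0,"grip":1},
    {"dp":[0,0,0],"roll":0,"grip":1},
  ],
  newtons=60,
)

```text
time_s: 5.95
ee_pos: [0.5206, -0.2678, 0.0147]
eef_rot: [-1.57, -0.001, -1.567]
force: [-1.5, -2.0, 3.1]
grip_width: 0.038
```

Request:
apply_moves(
  deltas=[
    {"dp":[0,0,0],"roll":0,"grip":1},
    {"dp":[0,0,0],"roll":0,"grip":1},
    {"dp":[0,0,-0.005],"roll":0,"grip":1},
    {"dp":[0,0,-0.005],"roll":0,"grip":1},
  ],
)

```text
time_s: 6.45
ee_pos: [0.511, -0.2677, 0.0147]
eef_rot: [-1.569, -0.001, -1.567]
force: [4.3, 0.2, 5.5]
grip_width: 0.0382
```

Request:
apply_moves(
  deltas=[
    {"dp":[0,0,-0.01],"roll":0,"grip":1},
    {"dp":[0,0,-0.02],"roll":0,"grip":1},
    {"dp":[0,0,-0.02],"roll":0,"grip":1},
    {"dp":[0,0,-0.02],"roll":0,"grip":1},
    {"dp":[0,0,-0.02],"roll":0,"grip":1},
    {"dp":[0,0,-0.015],"roll":0,"grip":1},
  ],
)

```text
time_s: 7.2
ee_pos: [0.4053, -0.2681, 0.0146]
eef_rot: [-1.569, -0.001, -1.567]
force: [5.3, 0.4, 5.7]
grip_width: 0.0383
```

Request:
apply_moves(
  deltas=[
    {"dp":[0,-0.02,-0.005],"roll":0,"grip":1},
    {"dp":[0,-0.04,0],"roll":0,"grip":1},
    {"dp":[0,-0.05,0],"roll":0,"grip":1},
    {"dp":[0,-0.05,0],"roll":0,"grip":1},
    {"dp":[0,-0.025,0],"roll":0,"grip":1},
  ],
)

```text
time_s: 7.82
ee_pos: [0.4002, -0.2679, 0.201]
eef_rot: [-1.57, -0.001, -1.567]
force: [0.7, -0.5, -1.9]
grip_width: 0.0382
```

```bash
python3 plan.py '[[0.385,0.255,0.2,1.626,20],[0.385,0.255,0.0165,1.626,8]]'
```

```text
[ 0.40018611 -0.26787332  0.20100383] [-1.56986161e+00 -8.83067421e-04 -1.56701447e+00]
[-0.0261, 0.0001, -0.0007] -0.16
[-0.0259, 0.0, 0.0035] -0.16
[-0.025, 0.0001, 0.0076] -0.16
[-0.0235, 0.0, 0.0115] -0.16
[-0.0214, 0.0001, 0.0151] -0.16
[-0.0187, 0.0, 0.0183] -0.16
[-0.0155, 0.0001, 0.021] -0.16
[-0.012, 0.0, 0.0233] -0.159
[-0.0082, 0.0001, 0.0249] -0.16
[-0.0041, 0.0, 0.0258] -0.159
[0.0001, 0.0001, 0.0262] -0.16
[0.0042, 0.0, 0.0258] -0.159
[0.0083, 0.0001, 0.0248] -0.16
[0.0121, 0.0, 0.0232] -0.159
[0.0156, 0.0001, 0.021] -0.16
[0.0188, 0.0, 0.0182] -0.159
[0.0214, 0.0001, 0.015] -0.16
[0.0235, 0.0, 0.0114] -0.159
[0.025, 0.0001, 0.0076] -0.16
[0.026, 0.0, 0.0035] -0.159
[-0.0, 0.0229, -0.0] -0.0
[-0.0, 0.0229, -0.0] -0.0
[-0.0, 0.023, -0.0] -0.0
[-0.0, 0.0229, -0.0] -0.0
[-0.0, 0.023, -0.0] -0.0
[-0.0, 0.0229, -0.0] -0.0
[-0.0, 0.023, -0.0] -0.0
[-0.0, 0.0229, -0.0] -0.0
```

Request:
apply_moves(
  deltas=[
    {"dp":[-0.026,0,-0.001],"roll":-0.16,"grip":1},
    {"dp":[-0.026,0,0.0035],"roll":-0.16,"grip":1},
    {"dp":[-0.025,0,0.0075],"roll":-0.16,"grip":1},
    {"dp":[-0.0235,0,0.0115],"roll":-0.16,"grip":1},
    {"dp":[-0.0215,0,0.015],"roll":-0.16,"grip":1},
    {"dp":[-0.0185,0,0.0185],"roll":-0.16,"grip":1},
    {"dp":[-0.0155,0,0.021],"roll":-0.16,"grip":1},
    {"dp":[-0.012,0,0.0235],"roll":-0.16,"grip":1},
    {"dp":[-0.008,0,0.025],"roll":-0.16,"grip":1},
    {"dp":[-0.004,0,0.026],"roll":-0.16,"grip":1},
  ],
)

```text
time_s: 9.07
ee_pos: [0.392, -0.0053, 0.1983]
eef_rot: [-1.571, 0.002, 0.038]
force: [0.5, -0.6, -2.8]
grip_width: 0.0384
```

Request:
apply_moves(
  deltas=[
    {"dp":[0,0,0.026],"roll":-0.16,"grip":1},
    {"dp":[0.004,0,0.026],"roll":-0.16,"grip":1},
    {"dp":[0.0085,0,0.025],"roll":-0.16,"grip":1},
    {"dp":[0.012,0,0.023],"roll":-0.16,"grip":1},
    {"dp":[0.0155,0,0.021],"roll":-0.16,"grip":1},
    {"dp":[0.019,0,0.018],"roll":-0.16,"grip":1},
    {"dp":[0.0215,0,0.015],"roll":-0.16,"grip":1},
    {"dp":[0.0235,0,0.0115],"roll":-0.16,"grip":1},
    {"dp":[0.025,0,0.0075],"roll":-0.16,"grip":1},
    {"dp":[0.026,0,0.0035],"roll":-0.153,"grip":1},
  ],
)

```text
time_s: 10.32
ee_pos: [0.3836, 0.2558, 0.1983]
eef_rot: [-1.569, 0.001, 1.631]
force: [-0.2, -1.3, -1.7]
grip_width: 0.0383
```

Request:
apply_moves(
  deltas=[
    {"dp":[0,0.05,0],"roll":0,"grip":1},
    {"dp":[0,0.05,0],"roll":0,"grip":1},
    {"dp":[0,0.04,0],"roll":0,"grip":1},
    {"dp":[0,0.02,0],"roll":0,"grip":1},
    {"dp":[0,0.01,0],"roll":0,"grip":1},
    {"dp":[0,0.006,0],"roll":0,"grip":1},
    {"dp":[0,0,0],"roll":0,"grip":1},
  ],
)

```text
time_s: 11.2
ee_pos: [0.3845, 0.2554, 0.0233]
eef_rot: [-1.571, -0.0, 1.626]
force: [0.4, 0.2, -1.5]
grip_width: 0.0382
```

Request:
apply_moves(
  deltas=[
    {"dp":[0,0.004,0],"roll":0,"grip":1},
    {"dp":[0,0.004,0],"roll":0,"grip":1},
    {"dp":[0,0,0],"roll":0,"grip":1},
    {"dp":[0,0,0],"roll":0,"grip":-0.3},
    {"dp":[0,0,0],"roll":0,"grip":-0.3},
    {"dp":[0,0,0],"roll":0,"grip":-0.3},
    {"dp":[0,-0.02,0],"roll":0,"grip":-0.3},
    {"dp":[0,-0.05,0],"roll":0,"grip":-0.3},
    {"dp":[0,-0.05,0],"roll":0,"grip":-0.3},
  ],
)

```text
time_s: 12.32
ee_pos: [0.3841, 0.2552, 0.1364]
eef_rot: [-1.57, 0.0, 1.626]
force: [0.9, -0.2, 0.4]
grip_width: 0.0609
```

Request:
apply_moves(
  deltas=[
    {"dp":[0,0,0.049],"roll":0,"grip":-0.3},
    {"dp":[0,0,0.049],"roll":0,"grip":-0.3},
    {"dp":[0,0,0],"roll":0,"grip":-0.3},
  ],
)

```text
time_s: 12.7
ee_pos: [0.2847, 0.2499, 0.1354]
eef_rot: [-1.571, -0.0, 1.628]
force: [-0.1, 0.3, 0.1]
grip_width: 0.0609
```

Run:
```python
from h import *
o=[imaging.camera(n) for n in("top","side")]
cv2.imwrite("pics/t2.png",o[0]);cv2.imwrite("pics/s2.png",o[1])
a=cv2.resize(o[0][190:290,190:290],(500,500),interpolation=cv2.INTER_CUBIC);b=cv2.resize(o[1][90:240,170:270],(300,450),interpolation=cv2.INTER_CUBIC)
c=np.zeros((500,800,3),np.uint8);c[:,:500]=a;c[:450,500:]=b
cv2.imwrite("pics/c2.png",cv2.convertScaleAbs(c,alpha=1.4))
P=[[.42,.257,.03],[.33,.252,.03]]; print(proj("top",P),proj("side",P))
```

```text
[[233.7999 240.74  ]
 [234.6416 268.8595]] [[237.4222 176.3305]
 [208.1823 183.3335]]
```

View pics/c2.png

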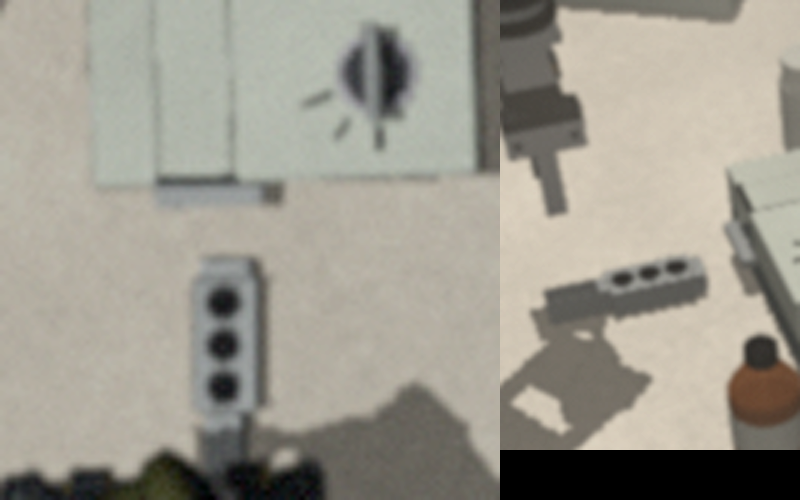

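The carrier lies flat with its nose toward the bay, wells at crop (223,302), (223,345) and (222,386), straight behind the lip. The tang is under the gripper. I'll compare the camera position with the TCP-based one.

Run:
```python
from h import *
t=cv2.imread("pics/t2.png"); g=cv2.cvtColor(t,cv2.COLOR_BGR2GRAY)
G=cv2.resize(g[240:275,226:244],None,fx=8,fy=8,interpolation=cv2.INTER_CUBIC)
m=(G<60).astype(np.uint8); n,_,st,c=cv2.connectedComponentsWithStats(m)
A=lambda u,v:(190+u/5,190+v/5)
for k in range(1,n):
    if 150<st[k,4]<4000:
        px=(c[k]+.5)/8-.5+[226,240]; w=ray("top",px,.03)[0]
        # lateral offset from the TCP axis (through .3843,.2553 with yaw .055)
        d=w[:2]-[.3843,.2553]; u=np.array([np.cos(.055),np.sin(.055)])
        print(px,st[k,4],w, "along",d@u,"lat",-d[0]*u[1]+d[1]*u[0])
E_={'cl':edge(t,A(194,285),A(195,400),.03,w=2),'cr':edge(t,A(257,285),A(257,400),.03,w=2),'nose':edge(t,A(210,260),A(245,260),.024,w=2),
'front':edge(t,A(100,186),A(465,172),.09),'bayL':edge(t,A(155,10),A(157,175),.09,w=2),'bayR':edge(t,A(229,10),A(232,175),.09,w=2),'left':edge(t,A(90,5),A(94,175),.09),'right':edge(t,A(472,5),A(477,165),.09)}
for k,e in E_.items(): print(k,e[0],np.degrees(np.arctan2(e[1][1],e[1][0])),e[2])
for a,b in(('front','left'),('front','right'),('front','bayL'),('front','bayR')): print(a,b,inter(E_[a],E_[b]))
print("bow ends",ray("top",[A(371,24),A(373,117)],.14), "key lip", ray("top",[A(157,194),A(262,190)],.04))
```

```text
[234.2496 250.0456] 1828 [0.3902 0.2548 0.03  ] along 0.005828686458960615 lat -0.0008302429590662285
[234.2154 258.5333] 1723 [0.363  0.2542 0.03  ] along -0.021346099761367286 lat 8.288673375970003e-05
[234.2444 266.9804] 1750 [0.336  0.2534 0.03  ] along -0.04835007445129975 lat 0.0007873567381782656
[238.8787 273.7289] 151 [0.3147 0.238  0.03  ] along -0.07046539904157696 lat -0.013441688280368496
cl [0.3612 0.2678] -177.23196 0.0014561806
cr [0.3644 0.234 ] -178.57991 3.6825027e-09
nose [0.4202 0.2531] -89.042305 8.058965e-09
front [0.4748 0.1926] -87.916275 0.00055457326
bayL [0.5242 0.2894] -176.86572 0.0011425458
bayR [0.5208 0.242 ] -177.52821 0.00034274562
left [0.5195 0.3295] -174.89957 0.0005590986
right [0.528  0.0941] -176.77893 6.955321e-05
front left [0.47   0.3251]
front right [0.4785 0.0914]
front bayL [0.4714 0.2865]
front bayR [0.4731 0.2399]
bow ends [[0.5656 0.1532 0.14  ]
 [0.5095 0.1507 0.14  ]] key lip [[0.458  0.2963 0.04  ]
 [0.4617 0.2291 0.04  ]]
```

Request:
apply_moves(
  deltas=[
    {"dp":[0,0.05,0],"roll":0,"grip":-0.3},
    {"dp":[0,0.045,0],"roll":0,"grip":-0.3},
    {"dp":[0,0.0257,0],"roll":0,"grip":-0.3},
    {"dp":[0,0,0],"roll":0,"grip":1},
    {"dp":[0,0,0],"roll":0,"grip":1},
    {"dp":[0,0,0],"roll":0,"grip":1},
    {"dp":[0,0,0],"roll":0,"grip":1},
    {"dp":[0,0,0],"roll":0,"grip":1},
    {"dp":[0,0,0],"roll":0,"grip":1},
    {"dp":[0,0,0],"roll":0,"grip":1},
  ],
  newtons=60,
)

```text
time_s: 14.05
ee_pos: [0.287, 0.2503, 0.015]
eef_rot: [-1.572, -0.001, 1.626]
force: [0.0, -0.6, 7.0]
grip_width: 0.0218
```

Request:
apply_moves(
  deltas=[
    {"dp":[0,-0.01,0],"roll":0,"grip":1},
    {"dp":[0,-0.02,0],"roll":0,"grip":1},
    {"dp":[0.0035,-0.013,0],"roll":0,"grip":1},
    {"dp":[0,0,0],"roll":0,"grip":1},
  ],
)

```text
time_s: 14.55
ee_pos: [0.2867, 0.254, 0.0581]
eef_rot: [-1.572, -0.001, 1.626]
force: [0.6, -0.1, -1.3]
grip_width: 0.022
```

Run:
```python
from h import *
o=[imaging.camera(n) for n in("top","side")]
cv2.imwrite("pics/t3.png",o[0]);cv2.imwrite("pics/s3.png",o[1])
a=cv2.resize(o[0][205:275,215:265],(400,560),interpolation=cv2.INTER_CUBIC);b=cv2.resize(o[1][130:200,190:270],(400,350),interpolation=cv2.INTER_CUBIC)
c=np.zeros((560,800,3),np.uint8);c[:,:400]=a;c[:350,400:]=b
cv2.imwrite("pics/c3.png",cv2.convertScaleAbs(c,alpha=1.4))
```

```text
(no output)
```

View pics/c3.png

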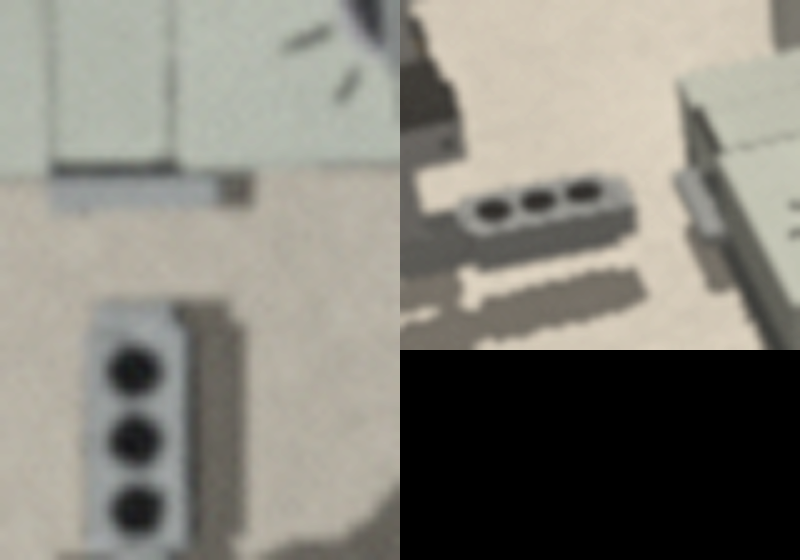

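The carrier is held level behind the lip: top crop wells at (134,372), (136,440) and (137,512), lip spanning u 50 to 222 at v 190. In the side crop it sits just clear of the lip. I'll triangulate the wells for height, pitch and lateral offset.

Run:
```python
from h import *
def wells(img,r0,r1,c0,c1,th):
    g=cv2.cvtColor(img,cv2.COLOR_BGR2GRAY); G=cv2.resize(g[r0:r1,c0:c1],None,fx=8,fy=8,interpolation=cv2.INTER_CUBIC)
    n,_,st,c=cv2.connectedComponentsWithStats((G<th).astype(np.uint8))
    return np.array([(c[k]+.5)/8-.5+[c0,r0] for k in range(1,n) if 300<st[k,4]<4000]),[st[k,4] for k in range(1,n)]
t,s=cv2.imread("pics/t3.png"),cv2.imread("pics/s3.png")
a,na=wells(t,245,273,226,238,50); b,nb=wells(s,163,177,203,234,50); print(a,na,b,nb)
b=b[np.argsort(-b[:,0])]; a=a[np.argsort(a[:,1])]
P=[]
for n in("top","side"):
    i=imaging.camera_info(n); P.append(i["K"]@np.linalg.inv(i["world_from_camera"])[:3])
if len(a)==len(b)==3:
    X=cv2.triangulatePoints(P[0],P[1],a.T,b.T); print("wells 3d",(X[:3]/X[3]).T)
A=lambda u,v:(215+u/8,205+v/8)
print("wells z.073",ray("top",a,.073))
L={'lipL':edge(t,A(50,180),A(50,206),.04,w=1.5),'lipR':edge(t,A(220,180),A(220,203),.04,w=1.5),'lipF':edge(t,A(60,210),A(210,207),.04,w=1.5),'cl':edge(t,A(88,340),A(88,530),.073,w=1.5),'cr':edge(t,A(188,340),A(188,530),.073,w=1.5),'nose':edge(t,A(110,303),A(170,303),.067,w=1.5)}
for k,e in L.items(): print(k,e[0],np.degrees(np.arctan2(e[1][1],e[1][0])),e[2])
print(inter(L['lipL'],L['lipF']),inter(L['lipR'],L['lipF']))
```

```text
[[231.2827 250.9861]
 [231.4431 259.6082]
 [231.6883 268.3438]] [np.int32(1529), np.int32(1510), np.int32(1507)] [[226.1902 167.9672]
 [217.1712 169.7548]
 [208.2278 171.624 ]] [np.int32(704), np.int32(734), np.int32(779)]
wells 3d [[0.3901 0.2586 0.0683]
 [0.363  0.2573 0.0692]
 [0.3361 0.2557 0.0702]]
wells z.073 [[0.3901 0.258  0.073 ]
 [0.3633 0.2568 0.073 ]
 [0.3361 0.2553 0.073 ]]
lipL [0.4566 0.2986] -178.56831 0.00010418049
lipR [0.4586 0.2306] -177.42833 4.301218e-05
lipF [0.4524 0.2604] -87.37241 0.00040016262
cl [0.3661 0.2739] 176.31255 0.0022791189
cr [0.3655 0.237 ] -178.50203 5.1929062e-05
nose [0.4177 0.2549] -89.53767 6.099404e-05
[0.4507 0.2984] [0.4538 0.2304]
```

Request:
apply_moves(
  deltas=[
    {"dp":[0.0015,-0.005,0],"roll":0,"grip":1},
    {"dp":[0,0,-0.015],"roll":0,"grip":1},
    {"dp":[0,0,-0.015],"roll":0,"grip":1},
    {"dp":[0,0,-0.015],"roll":0,"grip":1},
    {"dp":[0,0,-0.015],"roll":0,"grip":1},
    {"dp":[0,0,-0.015],"roll":0,"grip":1},
    {"dp":[0,0,0],"roll":0,"grip":1},
  ],
)

```text
time_s: 15.52
ee_pos: [0.362, 0.259, 0.0622]
eef_rot: [-1.571, 0.0, 1.625]
force: [-0.5, 0.6, -2.7]
grip_width: 0.022
```

Request:
apply_moves(
  deltas=[
    {"dp":[0,0.002,-0.002],"roll":0,"grip":1},
    {"dp":[0,0.002,-0.005],"roll":0,"grip":1},
    {"dp":[0,0,-0.01],"roll":0,"grip":1},
    {"dp":[0,0,-0.01],"roll":0,"grip":1},
    {"dp":[0,0,0],"roll":0,"grip":1},
  ],
)

```text
time_s: 16.15
ee_pos: [0.3889, 0.2606, 0.0584]
eef_rot: [-1.571, -0.0, 1.626]
force: [0.8, 0.0, -1.9]
grip_width: 0.0217
```

Request:
apply_moves(
  deltas=[
    {"dp":[0,0.001,-0.008],"roll":0,"grip":1},
    {"dp":[0,0,-0.008],"roll":0,"grip":1},
    {"dp":[0,0,-0.008],"roll":0,"grip":1},
    {"dp":[0,0,-0.008],"roll":0,"grip":1},
    {"dp":[0,0,0],"roll":0,"grip":1},
  ],
)

```text
time_s: 16.77
ee_pos: [0.4206, 0.2623, 0.0573]
eef_rot: [-1.571, -0.0, 1.626]
force: [0.6, 0.7, -1.3]
grip_width: 0.0219
```

Request:
apply_moves(
  deltas=[
    {"dp":[0,0.001,-0.004],"roll":0,"grip":1},
    {"dp":[0,0,-0.004],"roll":0,"grip":1},
    {"dp":[0,0,0],"roll":0,"grip":1},
  ],
)

```text
time_s: 17.15
ee_pos: [0.4283, 0.2628, 0.0564]
eef_rot: [-1.571, -0.0, 1.626]
force: [0.8, -0.1, -1.6]
grip_width: 0.0217
```

Request:
apply_moves(
  deltas=[
    {"dp":[0,0,-0.003],"roll":0,"grip":1},
    {"dp":[0,0,0],"roll":0,"grip":1},
  ],
)

```text
time_s: 17.4
ee_pos: [0.4306, 0.2629, 0.0561]
eef_rot: [-1.569, 0.0, 1.626]
force: [-3.9, -0.7, -0.6]
grip_width: 0.0221
```

Request:
apply_moves(
  deltas=[
    {"dp":[0,0,-0.003],"roll":0,"grip":1},
    {"dp":[0,0,0],"roll":0,"grip":1},
  ],
)

```text
time_s: 17.65
ee_pos: [0.4308, 0.2627, 0.0552]
eef_rot: [-1.563, 0.002, 1.626]
force: [-20.5, -0.6, 2.6]
grip_width: 0.0222
```

Request:
apply_moves(
  deltas=[
    {"dp":[0,0.001,0.002],"roll":0,"grip":1},
    {"dp":[0,0,0],"roll":0,"grip":-0.3},
    {"dp":[0,0,0],"roll":0,"grip":-0.3},
    {"dp":[0,0,0],"roll":0,"grip":-0.3},
    {"dp":[0,-0.03,0],"roll":0,"grip":-0.3},
    {"dp":[0,-0.06,0],"roll":0,"grip":-0.3},
    {"dp":[0,-0.06,0.02],"roll":0,"grip":-0.3},
    {"dp":[0,0,0.05],"roll":0,"grip":-0.3},
    {"dp":[0,0,0.05],"roll":0,"grip":-0.3},
    {"dp":[0,0,0],"roll":0,"grip":-0.3},
  ],
)

```text
time_s: 18.9
ee_pos: [0.3108, 0.2564, 0.2053]
eef_rot: [-1.572, -0.001, 1.628]
force: [0.5, -0.6, 0.1]
grip_width: 0.061
```

Run:
```python
from h import *
o=[imaging.camera(n) for n in("top","side")]
cv2.imwrite("pics/t4.png",o[0]);cv2.imwrite("pics/s4.png",o[1])
a=cv2.resize(o[0][175:265,205:285],(444,500),interpolation=cv2.INTER_CUBIC);b=cv2.resize(o[1][120:220,220:320],(350,350),interpolation=cv2.INTER_CUBIC)
c=np.zeros((500,800,3),np.uint8);c[:,:444]=a;c[:350,444:794]=b
cv2.imwrite("pics/c4.png",cv2.convertScaleAbs(c,alpha=1.4))
P=[.4043+0.0*.1,.2605,.07]; print("expected tail px",proj("top",P),proj("side",P))
```

```text
expected tail px [[230.7385 246.3759]] [[230.6256 166.2209]]
```

View pics/c4.png

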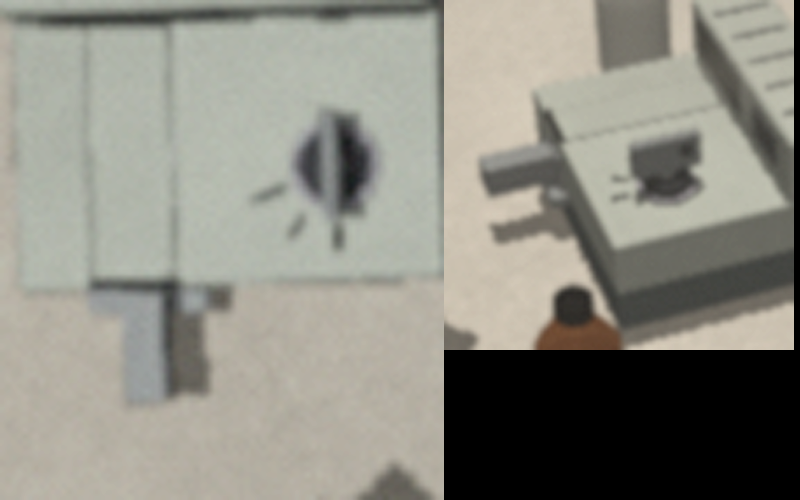

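Only the tang sticks out of the mouth, from v 286 to 403 in the top crop (about 65 mm), and in the side crop it is level. The carrier is home. The bow runs from (333,108) to (333,215) in the top crop, so the key is at off. Now I'll locate the key axis.

```bash
python3 - <<'E'
from h import *
A=lambda u,v:(205+u/5.55-.4,175+v/5.555-.4); S=lambda u,v:(220+(u-444)/3.5-.4,120+v/3.5-.4)
print("bow top",ray("top",[A(329,108),A(333,215)],.14))
print("barrel",ray("top",A(335,160),.102))
print("side bow near-top corners",ray("side",[S(630,147),S(700,131)],.14))
t=cv2.imread("pics/t4.png")
l=edge(t,A(322,120),A(326,205),.14,w=1.2);r=edge(t,A(341,120),A(345,205),.14,w=1.2)
for e in(l,r):print(e[0],np.degrees(np.arctan2(e[1][1],e[1][0])),e[2])
print("deck edges check", inter(edge(t,A(30,290),A(400,278),.09),edge(t,A(86,40),A(92,270),.09,w=2)))
tail=ray("top",[A(123,403),A(168,398)],.07);print("tail",tail)
E
python3 plan.py '[[0.32,0.2,0.22,1.55,3],[0.54,0.151,0.22,1.62,7]]'
```

```text
bow top [[0.5679 0.1542 0.14  ]
 [0.5098 0.1508 0.14  ]]
barrel [[0.5405 0.1534 0.102 ]]
side bow near-top corners [[0.5091 0.1501 0.14  ]
 [0.5682 0.1527 0.14  ]]
[0.5396 0.1576] -176.9672 9.796696e-05
[0.5376 0.1471] -176.02411 0.00029606256
deck edges check [0.4713 0.2932]
tail [[0.4017 0.2729 0.07  ]
 [0.4049 0.2475 0.07  ]]
[0.31288415 0.2566414  0.20511068] [-1.57205759e+00 -6.32416088e-04  1.62645343e+00]
[-0.019, -0.005, -0.0013] 0.025
[-0.0189, -0.0049, -0.0018] 0.026
[-0.0189, -0.005, -0.0023] 0.025
[-0.0064, 0.0, -0.0316] -0.01
[-0.0067, 0.0, -0.0315] -0.01
[-0.007, 0.0, -0.0314] -0.01
[-0.0073, 0.0, -0.0314] -0.01
[-0.0076, 0.0, -0.0313] -0.01
[-0.0079, 0.0, -0.0312] -0.01
[-0.0082, 0.0, -0.0311] -0.01
```

Request:
apply_moves(
  deltas=[
    {"dp":[-0.0195,0,-0.0367],"roll":0,"grip":-0.3},
    {"dp":[-0.0195,0,-0.0367],"roll":0,"grip":-0.3},
    {"dp":[-0.0195,0,-0.0367],"roll":0,"grip":-0.3},
    {"dp":[-0.0195,0,-0.0367],"roll":0,"grip":-0.3},
    {"dp":[-0.0195,0,-0.0367],"roll":0,"grip":-0.3},
    {"dp":[-0.0195,0,-0.0367],"roll":0,"grip":-0.3},
    {"dp":[0,0,0],"roll":0,"grip":-0.3},
    {"dp":[0,0,0],"roll":0,"grip":-0.3},
  ],
)

```text
time_s: 20.0
ee_pos: [0.5388, 0.1516, 0.204]
eef_rot: [-1.57, 0.0, 1.625]
force: [0.4, -0.8, -0.2]
grip_width: 0.0611
```

Request:
apply_moves(
  deltas=[
    {"dp":[0,0.03,0],"roll":0,"grip":-0.3},
    {"dp":[0,0.03,0],"roll":0,"grip":-0.3},
    {"dp":[0,0.015,0],"roll":0,"grip":-0.3},
    {"dp":[0,0.008,0],"roll":0,"grip":-0.3},
    {"dp":[0,0,0],"roll":0,"grip":1},
    {"dp":[0,0,0],"roll":0,"grip":1},
    {"dp":[0,0,0],"roll":0,"grip":1},
    {"dp":[0,0,0],"roll":0,"grip":1},
    {"dp":[0,0,0],"roll":0,"grip":1},
    {"dp":[0,0,0],"roll":0,"grip":1},
  ],
  newtons=30,
)

```text
time_s: 21.25
ee_pos: [0.5387, 0.1537, 0.1219]
eef_rot: [-1.571, -0.004, 1.626]
force: [-0.3, 13.1, 0.1]
grip_width: 0.0096
```

Request:
apply_moves(
  deltas=[
    {"dp":[0,0,0],"roll":0,"grip":1},
    {"dp":[0,0,0],"roll":0,"grip":1},
    {"dp":[0,0,0],"roll":0.1,"grip":1},
    {"dp":[0,0,0],"roll":0.1,"grip":1},
    {"dp":[0,0,0],"roll":0.1,"grip":1},
  ],
)

```text
time_s: 21.88
ee_pos: [0.5387, 0.1538, 0.1219]
eef_rot: [-1.57, -0.003, 1.323]
force: [-0.5, 13.7, -0.1]
grip_width: 0.0097
```

```bash
python3 -c "
from station import ctrl
o=ctrl.get_obs();print(o['ee_pos'],o['eef_rot'],o['force'],o['moment'],o['grip_width'])"
```

```text
[0.53871768 0.15383812 0.12191479] [-1.57047031 -0.00348257  1.32345365] [-0.53116924 13.74568857 -0.09125683] [2.87170091 0.07167781 0.09564396] 0.009746646122418094
```

Request:
apply_moves(
  deltas=[
    {"dp":[0.0022,0,0.0005],"roll":0,"grip":1},
    {"dp":[0,0,0],"roll":0.1,"grip":1},
    {"dp":[0,0,0],"roll":0.1,"grip":1},
    {"dp":[0,0,0],"roll":0.1,"grip":1},
    {"dp":[0,0,0],"roll":0,"grip":1},
  ],
)

```text
time_s: 22.5
ee_pos: [0.5388, 0.1547, 0.1219]
eef_rot: [-1.57, -0.001, 1.025]
force: [-0.8, 5.8, 2.4]
grip_width: 0.0097
```

```bash
python3 -c "
from station import ctrl
o=ctrl.get_obs();print(o['ee_pos'],o['eef_rot'],o['force'],o['moment'],o['grip_width'])"
```

```text
[0.5387946  0.15470257 0.12187635] [-1.57038486e+00 -1.02955748e-03  1.02493013e+00] [-0.84149255  5.76805033  2.38516691] [ 0.89721717  0.24039807 -0.02466006] 0.009662824425987234
```

Request:
apply_moves(
  deltas=[
    {"dp":[0,0,0],"roll":0.12,"grip":1},
    {"dp":[0,0,0],"roll":0.12,"grip":1},
    {"dp":[0,0,0],"roll":0.12,"grip":1},
    {"dp":[0,0,0],"roll":0.12,"grip":1},
    {"dp":[0,0,0],"roll":0.08,"grip":1},
    {"dp":[0,0,0],"roll":0,"grip":1},
  ],
)

```text
time_s: 23.25
ee_pos: [0.539, 0.1549, 0.1219]
eef_rot: [-1.57, -0.001, 0.465]
force: [0.4, 5.9, 1.4]
grip_width: 0.0094
```

Run:
```python
from h import *
from station import ctrl
o=ctrl.get_obs();print(o['ee_pos'],o['eef_rot'],o['force'],o['moment'],o['grip_width'])
t,s=imaging.camera("top"),imaging.camera("side")
c=np.zeros((500,800,3),np.uint8);c[:,:400]=cv2.resize(t[165:265,200:280],(400,500));c[:400,400:]=cv2.resize(s[110:210,220:320],(400,400),interpolation=cv2.INTER_CUBIC)
cv2.imwrite("pics/c5.png",cv2.convertScaleAbs(c,alpha=1.4))
```

```text
[0.539  0.1549 0.1219] [-1.5698 -0.0013  0.4654] [0.3669 5.9365 1.4236] [1.2249 0.0275 0.2156] 0.009418449691946747
```

View pics/c5.png

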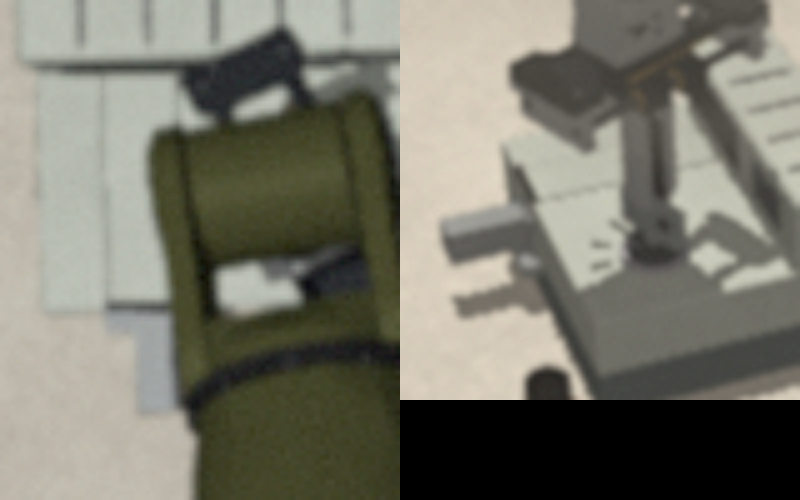

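The gripper is on the bow with the tang still sticking out unchanged. Moment z is +0.22 N m, which matches the spring near full start. I'll hold it, turn most of the way back, and release.

Request:
apply_moves(
  deltas=[
    {"dp":[0,0,0],"roll":0,"grip":1},
    {"dp":[0,0,0],"roll":0,"grip":1},
    {"dp":[0,0,0],"roll":0,"grip":1},
    {"dp":[0,0,0],"roll":0,"grip":1},
    {"dp":[0,0,0],"roll":0,"grip":1},
    {"dp":[0,0,0],"roll":0,"grip":1},
    {"dp":[0,0,0],"roll":0,"grip":1},
    {"dp":[0,0,0],"roll":0,"grip":1},
  ],
)

```text
time_s: 24.35
ee_pos: [0.539, 0.1549, 0.1219]
eef_rot: [-1.57, -0.001, 0.467]
force: [0.3, 6.9, 0.9]
grip_width: 0.0096
```

Request:
apply_moves(
  deltas=[
    {"dp":[0,0,0],"roll":-0.12,"grip":1},
    {"dp":[0,0,0],"roll":-0.12,"grip":1},
    {"dp":[0,0,0],"roll":-0.12,"grip":1},
    {"dp":[0,0,0],"roll":-0.1,"grip":1},
    {"dp":[0,0,0],"roll":0,"grip":-0.4},
    {"dp":[0,0,0],"roll":0,"grip":-0.4},
    {"dp":[0,0,0],"roll":0,"grip":-0.4},
    {"dp":[0,0,0],"roll":0,"grip":-0.4},
  ],
)

```text
time_s: 25.35
ee_pos: [0.5388, 0.1539, 0.1216]
eef_rot: [-1.571, 0.0, 0.926]
force: [-0.1, 0.4, -0.2]
grip_width: 0.0459
```

Request:
apply_moves(
  deltas=[
    {"dp":[0,-0.03,0],"roll":0,"grip":-0.4},
    {"dp":[0,-0.05,0],"roll":0,"grip":-0.4},
    {"dp":[-0.03,-0.02,0.03],"roll":0,"grip":-0.4},
    {"dp":[-0.04,0,0.04],"roll":0,"grip":-0.4},
    {"dp":[-0.04,0,0.03],"roll":0,"grip":-0.4},
    {"dp":[-0.04,0,0.02],"roll":0,"grip":-0.4},
    {"dp":[0,0,0],"roll":0,"grip":-0.4},
    {"dp":[0,0,0],"roll":0,"grip":-0.4},
  ],
)

```text
time_s: 26.35
ee_pos: [0.3533, 0.1063, 0.222]
eef_rot: [-1.571, -0.001, 0.926]
force: [0.4, 0.2, 0.9]
grip_width: 0.0656
```

Run:
```python
from h import *
t,s=imaging.camera("top"),imaging.camera("side")
cv2.imwrite("pics/t6.png",t)
c=np.zeros((500,800,3),np.uint8);c[:,:400]=cv2.resize(t[165:265,200:280],(400,500),interpolation=cv2.INTER_CUBIC);c[:400,400:]=cv2.resize(s[110:210,220:320],(400,400),interpolation=cv2.INTER_CUBIC)
cv2.imwrite("pics/c6.png",cv2.convertScaleAbs(c,alpha=1.4))
```

```text
(no output)
```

View pics/c6.png

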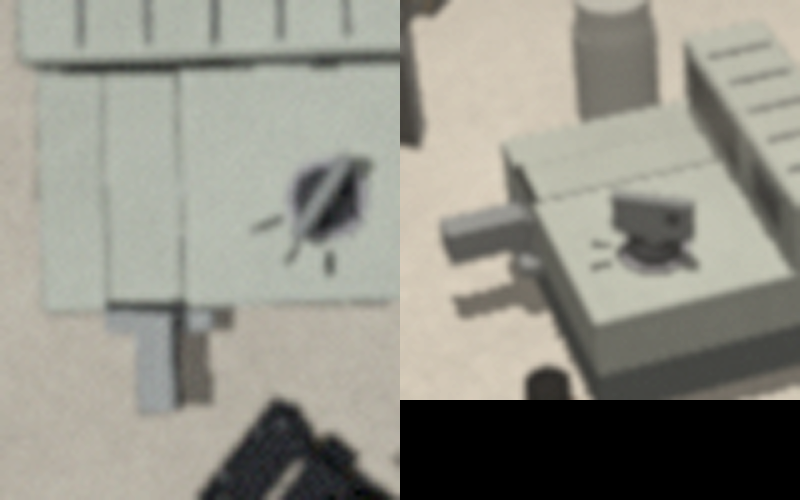

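The bow now points along the middle (run) tick, from (293,245) to (358,160), about 0.63 rad from off. The carrier tang is unchanged and the gripper is clear, so I'm handing in.

```bash
python3 -c "
from station import ctrl
print(ctrl.hand_in(), ctrl.get_obs()['time_s'])"
```

```text
the job is handed in; nothing more can be done
the job is handed in; nothing more can be done
```

I loaded the flat carrier nose first into the analyser bay and let it go. Then I turned the key to start, held it there for just over a second, and it is now back at run. The job was handed in at about 26.5 s, and no verdict was reported.

- **Carrier:** it went in until it met the stop, which pushed back with about 20 N. The last pictures show only the tang sticking out, about 65 mm and level, so it is fully home.
- **Key:** I turned it 1.16 rad from off. The torque at start was about 0.2 N m, which fits the return spring. The final picture shows the bow on the run mark, roughly 0.6 rad from off.
- **At the end:** the gripper was clear and touching nothing.

**Failed or disagreed:**
- **First grip:** my first pull on the carrier slipped off because the fingers had not fully closed. The carrier did not move, and I regripped with more force.
- **Key position:** the key axis was about 3 mm further in y than the camera showed. I corrected this during the turn, and the side force stayed under 14 N.
- **Not re-measured:** I did not re-measure the blank or the glassware at the end. The blank looked unmoved after the slipped grip, and I saw no unexpected contact forces.

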